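# Put the flask, jar and tube rack back at their own stations

## Robot

A 6-joint arm with a two-finger parallel gripper is mounted at the origin on the work surface. World frame = base frame: x ahead of the robot, y to its left, z up, the work surface at z = 0. Lengths are in m, angles in degrees, forces in N, time in s.
With the tool pointing down it reaches from about 0.4 to 0.825 m from the base axis. Payload 7 kg.
Tool frame: the origin (TCP) lies on the centre line of the jaws, within the pads' length; the fingertips stand r.tip_reach ahead of it and the grasp point (between the pads) is the TCP (r.tip_reach is the distance from the TCP to the fingertips, in m); z points along the fingers, y is the line along which they close (so a half turn about z gives the same grasp; the last joint's range is limited). The gripper opens to 88 mm and grips with 3 to 60 N. Pads are 19 mm wide; open, the fingers measure 130 mm over their backs; the gripper's body (78 mm by 193 mm) begins 47 mm behind the grasp point.
Start: joints at [-53.738, 20.546, 0.682, 0, -70.136, -16.507], TCP at [0.228, -0.635, 0.246] pointing down, gripper open.
Joint ranges: [-176.03, 176.03], [-82.01, 121.73], [-58.28, 71.71], [-173.87, 95.51], [-174.79, -0.11], [-173.66, 173.66]. Speed limits (degrees/s): [136.94, 136.94, 172.46, 180, 180, 180].

## Interface

Orientations are given as [roll, pitch, yaw] about the fixed x, y, z axes, in that order (R = Rz(yaw) Ry(pitch) Rx(roll)).
In Python, from plant import sensors, cams, r gives the robot as it stands.
- The arm moves only by the tool drive_tool, never from a script. Its argument "rows" is a list of rows, each an object of numbers: "fingers": the gripper's target within -1 to 1 (fully open at 1, half-way at 0, shut at -1); "x", "y", "z": the shift along the tool's x, y, z in m; "spin": the turn about the tool's z in rad. A call has 1 to 10 rows; each row is the pose to reach, as a shift and turn from the pose commanded when the call began, along the tool's axes at that moment; what a row does not reach only later rows make up. A row lasts 1/8 s, in which the tool goes at most 62.5 mm and 10.7 degrees, less where a joint would pass 70% of its speed; a pose out of reach is approached as far as the arm can. A call with a gripper value outside its range is refused whole. The fingers move at their own pace and stop on an object; "newtons" is the grip in N (left out, the last holds). Time passes only in rows, so rows that repeat a pose let the fingers close. It gives the time, the measured TCP pose, the force, the opening and the grip force at its end, in the units of the state.
- sensors.get_state(): the state, without advancing time (a new reading comes with each control period).
- cams.capture(name): name is "scene" or "top"; returns a dict with "pixels" (480x640x3 uint8, red, green, blue), "intrinsics" (3x3 intrinsics, pixels), "eye" and "orientation" of the camera in the world. Camera axes: x right, y up, looking along -z (the intrinsics and any distortion apply to the point x, -y, -z); pixel columns grow to the right and rows downward; lengths in m; the calibration is good to about 2 mm. A picture is of the moment at which its call begins. There is no depth.
- r.close_job(): hands the job in; it is judged then, once.
The state is a dict: "time_s": time; "joints": joint angles; "qd": joint speeds; "joint_torque": joint torques, N m; "tcp_pos": TCP position; "eef_rot": TCP orientation; "contact_force": force on the tool from outside, world axes, zero at the start; "moment": the same for the moment, N m; "gripper_width": finger opening in m; "gripper_force": force on a finger pad.
Only numpy, scipy, OpenCV 4.12 (cv2) and the standard library are available. Lean on these libraries where they do the work, as an engineer would, in place of code of your own. Each camera call takes 0.05 s, during which the arm holds its last target. There are 200 camera calls.

## Task

Everything on this lab bench has been put down at the wrong station: sort it out so that the conical flask stands in the middle of the stirrer's plate, the screw-lid jar in the middle of the balance's pan, and the tube rack lies flat in the middle of the steel tray, lengthways along it. Each station has room for only one thing, but the empty rubber mat is free for parking something on the way. Keep all three upright throughout and do not disturb the reagent bottle, the tip box or the stack of dishes.

Things in the scene. Friction and masses are not known exactly. Their poses are not given: they have to be found in the camera images.
- flask: Loose conical (Erlenmeyer) flask, amber glass, upright, round about its z axis: widest 82 mm across near the foot, narrowing to a neck 32 mm across from 88 mm up, with a black cylindrical cap 38 mm in diameter from 112 to 138 mm up (the top). Origin: centre of its underside, z up. 0.14 to 0.28 kg. Starts on the balance's pan. The cap is fixed to it and is a good place to grip.
- jar: Loose straight-sided white plastic jar with a black lid, round and upright, 54 mm in diameter and 84 mm high; the lid (fixed to it, 54 mm in diameter) is the part from 60 to 84 mm up. Origin: centre of its underside, z up. 0.11 to 0.23 kg. Starts in the steel tray.
- rack: Loose tube rack: a solid grey plastic block 100 mm long (its x axis), 50 mm wide (its y axis) and 48 mm high, with eight small orange tube caps (17 mm in diameter, two rows of four) standing out of its top up to 64 mm above its underside, all one piece. Origin: centre of its underside, z up. Either way round along x is alike. 0.17 to 0.35 kg. Starts on the stirrer's plate. Grip it across its 50 mm width, by the block below the caps.
- stirrer: Magnetic stirrer, fixed in each episode: a grey housing 130 mm wide (y) with a square white plate 120 x 120 mm on it, whose flat top is 45 mm above the bench; in front of the plate (its -x side) the housing goes on to 110 mm from the origin, 37 mm high, with a black knob up to 48 mm high. Origin: on the bench, directly below the centre of the plate, z up. The flask's place.
- balance: Laboratory balance, fixed in each episode: a white housing 140 mm wide (y) with a round steel pan 112 mm in diameter, whose flat top is 42 mm above the bench (the pan does not move); in front of the pan (its -x side) the housing goes on to 115 mm from the origin, 32 mm high, with a green display. Origin: on the bench, directly below the centre of the pan, z up. The jar's place.
- tray: Shallow open steel tray, fixed in each episode: 138 mm long (its x axis) and 88 mm wide (its y axis) outside, rim 14 mm above the bench, walls 4 mm thick, inside 130 x 80 mm, inner floor 4 mm above the bench. Origin: centre of its underside, on the bench, z up. The tube rack's place, long side along the tray's x axis (either way round).
- mat: Flat dark rubber mat, 120 x 120 mm, 3 mm thick, fixed in each episode, empty at the start: the free spot for parking. Origin: centre of its underside, on the bench, z up.
- reagent: Bystander: loose amber reagent bottle with a blue cap, 70 mm in diameter, about 130 mm high, on the bench beyond the stations. Origin: centre of its underside. Leave alone.
- tipbox: Bystander: loose blue pipette-tip box with a clear lid, 85 x 120 mm (x, y), 58 mm high, on the bench beyond the stations. Origin: centre of its underside. Leave alone.
- dishes: Bystander: loose stack of three dishes, 90 mm in diameter, 45 mm high, on the bench beyond the stations. Origin: centre of its underside. Leave alone.
There are look-alikes about, which are no part of the job. What is shaped like the jar but green or pink is not meant.

How it is judged:
By the outcome, as a careful person would: the job done as asked, in the order asked, and still so for the second after the job is handed in, with the robot touching nothing.
It also fails if it takes over 118 s, if anything falls off the work surface, if the arm or the gripper's body presses on something with over 40 N, if the wrist force passes 120 N, or if a joint passes its speed limit or range.

## Working session

There is one attempt and no reset: what is moved stays moved. The work goes in short steps, Python scripts to look and compute and a tool call to move; the robot and the scene stay as the last step left them, time stands still between calls to the robot, and variables do not carry over. Pictures are saved under pics/ and viewed, at most 14 in all, crops included, and the job is handed in when it is done.

Besides the shell and the picture viewer there is one more tool, called after "Emit:" as a command line: name --argument value ..., lists and objects as JSON in quotes. drive_tool: Moves the arm, as the interface text tells. Its arguments: {"type":"object","properties":{"rows":{"type":"array"},"newtons":{"type":"number"}},"required":["rows"]}

```bash
mkdir -p pics
cat > h.py <<'E'
import numpy as np,cv2
from plant import sensors,cams,r
def shot(n,f):
    c=cams.capture(n); cv2.imwrite(f'pics/{f}.png',cv2.cvtColor(c['pixels'],cv2.COLOR_RGB2BGR))
    np.savez(f'pics/{f}.npz',**c); return c
def load(f): return np.load(f'pics/{f}.npz')
def w(c,u,v,z):
    "pixel -> world at height z"
    K=c['intrinsics'];e=np.array(c['eye']);R=np.array(c['orientation'])
    d=np.linalg.solve(K,[u,v,1]);d=R@(d*[1,-1,-1]); return e+d*(z-e[2])/d[2]
E
python3 - <<'E'
from h import *
for n in('top','scene'):
    c=shot(n,n+'0'); print(c.keys(),c['intrinsics'],c['eye'],c['orientation'])
s=sensors.get_state();print(s,r.tip_reach)
E
```

```text
dict_keys(['pixels', 'intrinsics', 'eye', 'orientation']) [[494.85375057   0.         324.8230528 ]
 [  0.         494.85375057 244.51117946]
 [  0.           0.           1.        ]] [ 0.48357245 -0.0452019   1.13435634] [  4.74709117   1.61961682 -89.07509853]
dict_keys(['pixels', 'intrinsics', 'eye', 'orientation']) [[502.02758524   0.         319.49358694]
 [  0.         502.02758524 230.5465105 ]
 [  0.           0.           1.        ]] [ 1.31320439 -0.45732879  0.68807731] [53.29071378 -0.71846746 61.93982148]
{'time_s': 0.1, 'joints': array([-5.37381169e+01,  2.05865914e+01,  6.40943252e-01, -1.84478790e-02,
       -7.01355379e+01, -1.65077087e+01]), 'qd': array([-0.06076641, -0.10484014,  0.08993803,  0.00033908,  0.08651238,
       -0.05994968]), 'joint_torque': array([-1.31485551e-03, -5.84161663e+01,  2.93751633e+01,  7.01538295e+00,
        1.01788758e-02, -6.07970378e-05]), 'tcp_pos': array([ 0.22800123, -0.63490842,  0.24473705]), 'eef_rot': array([ 1.79917232e+02, -6.44230596e-03, -1.60252102e+02]), 'contact_force': array([-1.30862486,  0.54561276, -0.33628729]), 'moment': array([ 0.02112481, -0.01921367, -0.09056963]), 'gripper_force': 0.0, 'gripper_width': 0.08801239606117953} 0.019
```

```bash
sed -i "s/R=np.array(c\['orientation'\])/R=Rotation.from_euler('xyz',c['orientation'],degrees=True).as_matrix()/; 1i from scipy.spatial.transform import Rotation" h.py; python3 -c "from h import *;print(w(load('top0'),320,240,0))"
```

```text
[ 5.87552409e-01 -3.29165795e-04  0.00000000e+00]
```

View pics/top0.png

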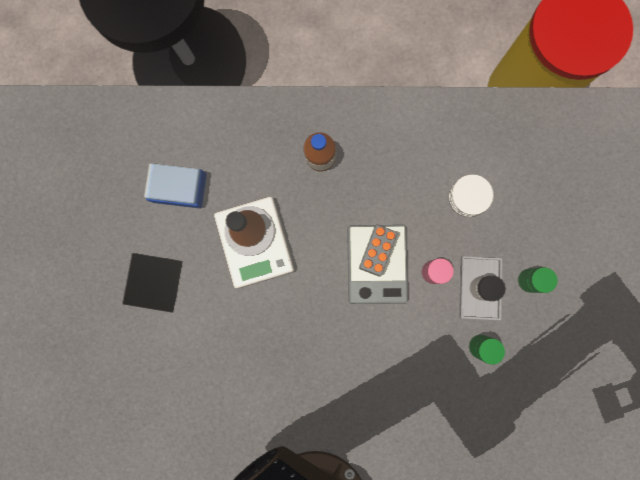

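View pics/scene0.png

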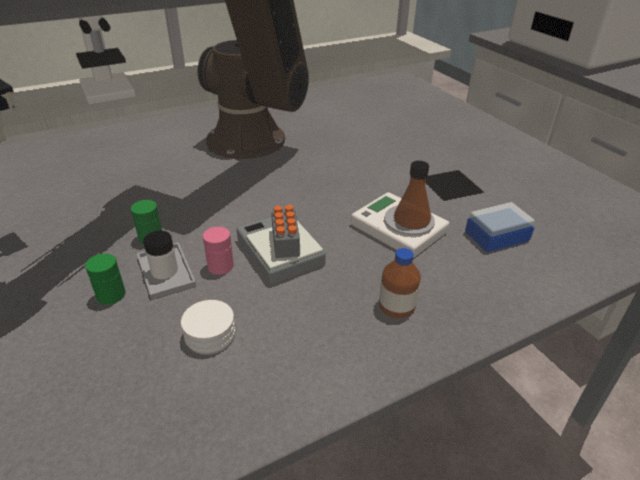

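Top view: flask cap (236,221) on the balance, rack (380,251) on the stirrer, jar lid (491,288) in the tray, mat (153,283); pink (440,271) and green (543,279), (490,351) decoys around the tray. Enlarging for exact pixels.

Run:
```python
from h import *
i=cv2.imread('pics/top0.png')
cv2.imwrite('pics/cl.png',cv2.resize(i[190:320,120:300],None,fx=4.4,fy=4.4,interpolation=cv2.INTER_CUBIC))
cv2.imwrite('pics/cr.png',cv2.resize(i[215:375,345:560],None,fx=3.7,fy=3.7,interpolation=cv2.INTER_CUBIC))
```

```text
(no output)
```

View pics/cl.png

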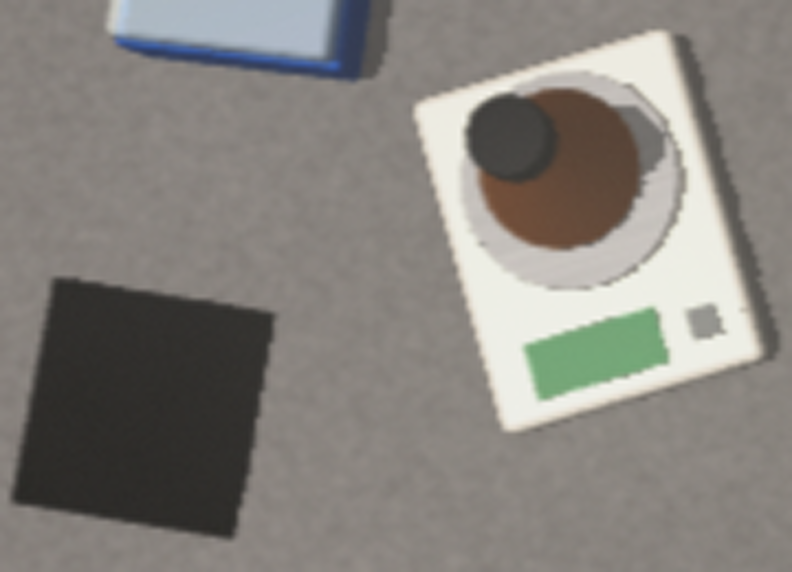

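View pics/cr.png

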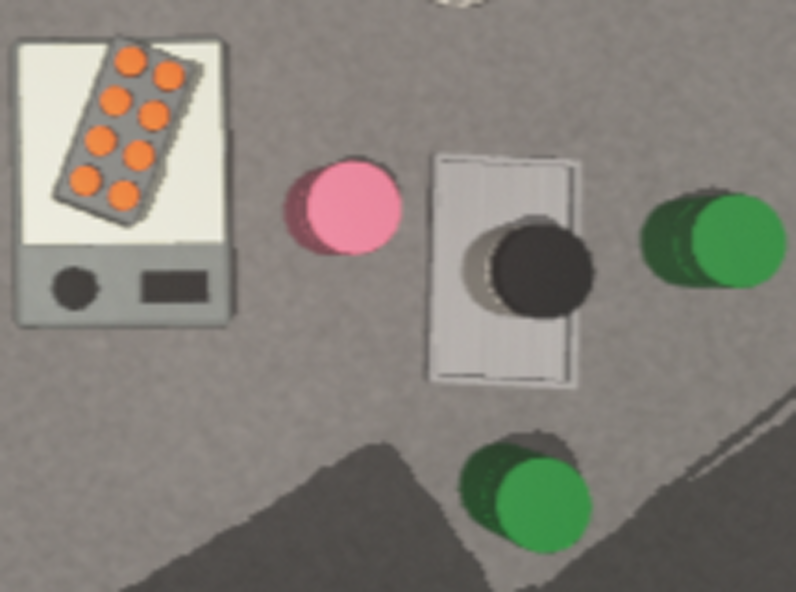

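Run:
```python
from h import *
np.set_printoptions(precision=4,suppress=True)
c=load('top0')
L=lambda p,z:np.array([w(c,(x+.5)/4.4-.5+120,(y+.5)/4.4-.5+190,z)[:2] for x,y in p])
Rr=lambda p,z:np.array([w(c,(x+.5)/3.7-.5+345,(y+.5)/3.7-.5+215,z)[:2] for x,y in p])
ang=lambda d:np.degrees(np.arctan2(d[1],d[0]))
m=L([(54,278),(273,314),(235,538),(12,502)],.003);print('mat',m.mean(0),ang(m[0]-m[3]+m[1]-m[2]))
print('pan',L([(573,180)],.042)); print('cap',L([(511.5,138)],.138))
b=L([(414,105),(668,30),(770,355),(508,432)],.032);print('bal',b,ang(b[0]-b[3]+b[1]-b[2]))
p=Rr([(17,42),(222,40),(225,245),(22,245)],.045);print('plate',p,p.mean(0),ang(p[0]-p[3]+p[1]-p[2]))
k=Rr([(131,61),(169,75),(115,100),(154,115),(100,140),(139,156),(85,180),(124,196)],.064);print('rack',k.mean(0),ang(k[0]+k[1]-k[6]-k[7]))
t=Rr([(435,153),(582,160),(577,387),(430,382)],.014);print('tray',t,t.mean(0),ang(t[0]-t[3]+t[1]-t[2]))
for n,q in dict(pink=(354,208),g1=(739,241),g2=(543,505),jar=(543,271)).items():print(n,Rr([q],.084))
print('reag',w(c,318,142,.13),'tip',w(c,174,184,.058),'dish',w(c,472,195,.045))
```

```text
mat [0.4844 0.3846] -7.7064856843599046
pan [[0.6028 0.155 ]]
cap [[0.6115 0.1666]]
bal [[0.6416 0.2401]
 [0.6821 0.11  ]
 [0.516  0.0539]
 [0.475  0.1862]] 18.278927985843996
plate [[ 0.6155 -0.0663]
 [ 0.6182 -0.1884]
 [ 0.4963 -0.1906]
 [ 0.4944 -0.0707]] [ 0.5561 -0.129 ] 1.5404249419993463
rack [ 0.5635 -0.1309] -20.207050633645135
tray [[ 0.5545 -0.3217]
 [ 0.5515 -0.4102]
 [ 0.4149 -0.4054]
 [ 0.4163 -0.3178]] [ 0.4843 -0.3638] -1.8099044665471629
pink [[ 0.518  -0.2585]]
g1 [[ 0.5027 -0.4747]]
g2 [[ 0.3533 -0.3632]]
jar [[ 0.484  -0.3647]]
reag [0.7796 0.0021 0.13  ] tip [0.703  0.3246 0.058 ] dish [ 0.6878 -0.3365  0.045 ]
```

```bash
cat > go.py <<'E'
import sys
from h import *
# go.py x y z yaw : shift in the tool's axes from the measured pose
x,y,z,yaw=map(float,sys.argv[1:5]); s=sensors.get_state()
R=Rotation.from_euler('xyz',s['eef_rot'],degrees=True).as_matrix()
Y=np.radians(s['eef_rot'][2]); t=Rotation.from_euler('xyz',[180,0,np.degrees(Y)],degrees=True).as_matrix()
sp=(s['eef_rot'][2]-yaw+90)%180-90
print('t',s['time_s'],'shift',np.round(t.T@(np.array([x,y,z])-s['tcp_pos']),4),'spin',round(np.radians(sp),4),'rot',s['eef_rot'].round(2),'j6',s['joints'][5].round(1))
E
python3 go.py .484 -.3647 .25 -180
```

```text
t 0.1 shift [-0.3322  0.1678 -0.0053] spin 0.3447 rot [ 1.7992e+02 -1.0000e-02 -1.6025e+02] j6 -16.5
```

Emit:
drive_tool --rows '[{"x": -0.05, "y": 0.025, "spin": 0.05, "fingers": 1}, {"x": -0.1, "y": 0.05, "spin": 0.1}, {"x": -0.15, "y": 0.076, "spin": 0.16}, {"x": -0.2, "y": 0.1, "spin": 0.22}, {"x": -0.25, "y": 0.126, "spin": 0.28}, {"x": -0.3, "y": 0.15, "spin": 0.345}, {"x": -0.332, "y": 0.168, "spin": 0.345}, {"x": -0.332, "y": 0.168, "spin": 0.345}, {"x": -0.332, "y": 0.168, "spin": 0.345}]'

```text
invalid input
```

```bash
python3 go.py .484 -.3647 .068 -180
```

```text
t 0.1 shift [-0.3322  0.1678  0.1767] spin 0.3447 rot [ 1.7992e+02 -1.0000e-02 -1.6025e+02] j6 -16.5
```

Emit:
drive_tool --rows '[{"x": -0.05, "y": 0.025, "z": 0, "spin": 0.05, "fingers": 1}, {"x": -0.1, "y": 0.05, "z": 0, "spin": 0.1, "fingers": 1}, {"x": -0.15, "y": 0.076, "z": 0, "spin": 0.16, "fingers": 1}, {"x": -0.2, "y": 0.1, "z": 0, "spin": 0.22, "fingers": 1}, {"x": -0.25, "y": 0.126, "z": 0, "spin": 0.28, "fingers": 1}, {"x": -0.3, "y": 0.15, "z": 0, "spin": 0.345, "fingers": 1}, {"x": -0.332, "y": 0.168, "z": 0, "spin": 0.345, "fingers": 1}, {"x": -0.332, "y": 0.168, "z": 0, "spin": 0.345, "fingers": 1}, {"x": -0.332, "y": 0.168, "z": 0, "spin": 0.345, "fingers": 1}]' --newtons 25

```text
time_s: 1.23
tcp_pos: [0.4836, -0.3648, 0.2452]
eef_rot: [180.0, -0.0, -180.0]
contact_force: [-0.9, 0.3, 0.0]
gripper_width: 0.0876
gripper_force: 0.0
```

```bash
python3 go.py .484 -.3647 .068 -180
```

```text
t 1.225 shift [-4.000e-04  1.000e-04  1.772e-01] spin 0.0003 rot [ 1.7999e+02 -4.0000e-02 -1.7998e+02] j6 -71.4
```

Emit:
drive_tool --rows '[{"x": 0, "y": 0, "z": 0.04, "spin": 0, "fingers": 1}, {"x": 0, "y": 0, "z": 0.08, "spin": 0, "fingers": 1}, {"x": 0, "y": 0, "z": 0.12, "spin": 0, "fingers": 1}, {"x": 0, "y": 0, "z": 0.155, "spin": 0, "fingers": 1}, {"x": 0, "y": 0, "z": 0.177, "spin": 0, "fingers": 1}, {"x": 0, "y": 0, "z": 0.177, "spin": 0, "fingers": 1}, {"x": 0, "y": 0, "z": 0.177, "spin": 0, "fingers": -1}, {"x": 0, "y": 0, "z": 0.177, "spin": 0, "fingers": -1}, {"x": 0, "y": 0, "z": 0.177, "spin": 0, "fingers": -1}, {"x": 0, "y": 0, "z": 0.177, "spin": 0, "fingers": -1}]' --newtons 25

```text
time_s: 2.48
tcp_pos: [0.4841, -0.3651, 0.0692]
eef_rot: [-180.0, 0.1, -180.0]
contact_force: [-0.5, 1.3, 0.6]
gripper_width: 0.0536
gripper_force: 25.2
```

Emit:
drive_tool --rows '[{"x": 0, "y": 0, "z": -0.03, "spin": 0, "fingers": -1}, {"x": 0, "y": 0, "z": -0.08, "spin": 0, "fingers": -1}, {"x": 0, "y": 0, "z": -0.13, "spin": 0, "fingers": -1}, {"x": 0, "y": 0.02, "z": -0.17, "spin": 0, "fingers": -1}, {"x": 0, "y": 0.06, "z": -0.18, "spin": 0, "fingers": -1}, {"x": 0, "y": 0.11, "z": -0.18, "spin": 0, "fingers": -1}, {"x": 0, "y": 0.16, "z": -0.18, "spin": 0, "fingers": -1}, {"x": 0, "y": 0.21, "z": -0.18, "spin": 0, "fingers": -1}, {"x": 0, "y": 0.26, "z": -0.18, "spin": 0, "fingers": -1}, {"x": 0, "y": 0.31, "z": -0.18, "spin": 0, "fingers": -1}]'

```text
time_s: 3.72
tcp_pos: [0.4834, -0.0533, 0.2487]
eef_rot: [180.0, 0.0, 180.0]
contact_force: [0.4, -0.4, -1.7]
gripper_width: 0.0536
gripper_force: 25.0
```

Emit:
drive_tool --rows '[{"x": 0, "y": 0.05, "z": 0, "spin": 0, "fingers": -1}, {"x": 0, "y": 0.1, "z": 0, "spin": 0, "fingers": -1}, {"x": 0, "y": 0.15, "z": 0, "spin": 0, "fingers": -1}, {"x": 0, "y": 0.2, "z": 0, "spin": 0, "fingers": -1}, {"x": 0, "y": 0.25, "z": 0, "spin": 0, "fingers": -1}, {"x": 0, "y": 0.3, "z": 0, "spin": 0, "fingers": -1}, {"x": 0, "y": 0.35, "z": 0, "spin": 0, "fingers": -1}, {"x": 0, "y": 0.4, "z": 0, "spin": 0, "fingers": -1}, {"x": 0, "y": 0.44, "z": 0, "spin": 0, "fingers": -1}, {"x": 0, "y": 0.44, "z": 0, "spin": 0, "fingers": -1}]'

```text
time_s: 4.97
tcp_pos: [0.4833, 0.3875, 0.2474]
eef_rot: [-180.0, -0.1, -179.9]
contact_force: [-0.6, 0.1, -1.4]
gripper_width: 0.0539
gripper_force: 25.0
```

```bash
python3 go.py .484 .385 .069 -180
```

```text
t 4.975 shift [-0.0007 -0.0025  0.1784] spin 0.0022 rot [-1.7995e+02 -6.0000e-02 -1.7987e+02] j6 -146.6
```

Emit:
drive_tool --rows '[{"x": -0.001, "y": -0.0025, "z": 0.04, "spin": 0, "fingers": -1}, {"x": -0.001, "y": -0.0025, "z": 0.08, "spin": 0, "fingers": -1}, {"x": -0.001, "y": -0.0025, "z": 0.12, "spin": 0, "fingers": -1}, {"x": -0.001, "y": -0.0025, "z": 0.155, "spin": 0, "fingers": -1}, {"x": -0.001, "y": -0.0025, "z": 0.17, "spin": 0, "fingers": -1}, {"x": -0.001, "y": -0.0025, "z": 0.177, "spin": 0, "fingers": -1}, {"x": -0.001, "y": -0.0025, "z": 0.179, "spin": 0, "fingers": -1}, {"x": -0.001, "y": -0.0025, "z": 0.179, "spin": 0, "fingers": -1}, {"x": -0.001, "y": -0.0025, "z": 0.179, "spin": 0, "fingers": -1}]'

```text
time_s: 6.1
tcp_pos: [0.4853, 0.383, 0.0706]
eef_rot: [179.9, 0.1, 180.0]
contact_force: [0.7, 1.1, -0.6]
gripper_width: 0.0534
gripper_force: 25.0
```

Emit:
drive_tool --rows '[{"x": 0, "y": 0, "z": 0.0015, "spin": 0, "fingers": -1}, {"x": 0, "y": 0, "z": 0.0015, "spin": 0, "fingers": -1}, {"x": 0, "y": 0, "z": 0.0015, "spin": 0, "fingers": -1}]'

```text
time_s: 6.48
tcp_pos: [0.485, 0.3827, 0.0682]
eef_rot: [180.0, 0.0, 180.0]
contact_force: [-0.6, -0.4, -0.3]
gripper_width: 0.0536
gripper_force: 25.0
```

Emit:
drive_tool --rows '[{"x": 0, "y": 0, "z": 0, "spin": 0, "fingers": 1}, {"x": 0, "y": 0, "z": 0, "spin": 0, "fingers": 1}, {"x": 0, "y": 0, "z": 0, "spin": 0, "fingers": 1}, {"x": 0, "y": 0, "z": -0.03, "spin": 0, "fingers": 1}, {"x": 0, "y": 0, "z": -0.08, "spin": 0, "fingers": 1}, {"x": 0, "y": 0, "z": -0.13, "spin": 0, "fingers": 1}, {"x": 0, "y": 0, "z": -0.18, "spin": 0, "fingers": 1}, {"x": 0, "y": -0.05, "z": -0.18, "spin": 0, "fingers": 1}, {"x": 0, "y": -0.11, "z": -0.18, "spin": 0, "fingers": 1}, {"x": 0, "y": -0.17, "z": -0.18, "spin": 0, "fingers": 1}]'

```text
time_s: 7.72
tcp_pos: [0.4846, 0.211, 0.2482]
eef_rot: [180.0, 0.0, -180.0]
contact_force: [1.1, -0.7, -0.3]
gripper_width: 0.0879
gripper_force: 0.0
```

```bash
python3 go.py .5635 -.131 .25 -200.2
```

```text
t 7.725 shift [-0.0787 -0.3421 -0.0018] spin 0.3532 rot [ 1.7998e+02  2.0000e-02 -1.7997e+02] j6 -134.8
```

Emit:
drive_tool --rows '[{"x": -0.01, "y": -0.055, "z": 0, "spin": 0.05, "fingers": 1}, {"x": -0.025, "y": -0.11, "z": 0, "spin": 0.12, "fingers": 1}, {"x": -0.038, "y": -0.165, "z": 0, "spin": 0.2, "fingers": 1}, {"x": -0.05, "y": -0.22, "z": 0, "spin": 0.28, "fingers": 1}, {"x": -0.064, "y": -0.28, "z": 0, "spin": 0.353, "fingers": 1}, {"x": -0.079, "y": -0.342, "z": 0, "spin": 0.353, "fingers": 1}, {"x": -0.079, "y": -0.342, "z": 0, "spin": 0.353, "fingers": 1}, {"x": -0.079, "y": -0.342, "z": 0, "spin": 0.353, "fingers": 1}]'

```text
time_s: 8.72
tcp_pos: [0.5636, -0.1298, 0.2478]
eef_rot: [-180.0, -0.0, 159.7]
contact_force: [1.0, 0.2, -0.3]
gripper_width: 0.0871
gripper_force: 0.0
```

```bash
python3 go.py .5635 -.131 .087 -200.2
```

```text
t 8.725 shift [-0.0003 -0.0012  0.1608] spin -0.0021 rot [-1.8000e+02 -3.0000e-02  1.5968e+02] j6 -116.7
```

Emit:
drive_tool --rows '[{"x": 0, "y": -0.001, "z": 0.04, "spin": 0, "fingers": 1}, {"x": 0, "y": -0.001, "z": 0.08, "spin": 0, "fingers": 1}, {"x": 0, "y": -0.001, "z": 0.12, "spin": 0, "fingers": 1}, {"x": 0, "y": -0.001, "z": 0.15, "spin": 0, "fingers": 1}, {"x": 0, "y": -0.001, "z": 0.161, "spin": 0, "fingers": 1}, {"x": 0, "y": -0.001, "z": 0.161, "spin": 0, "fingers": 1}, {"x": 0, "y": -0.001, "z": 0.161, "spin": 0, "fingers": -1}, {"x": 0, "y": -0.001, "z": 0.161, "spin": 0, "fingers": -1}, {"x": 0, "y": -0.001, "z": 0.161, "spin": 0, "fingers": -1}, {"x": 0, "y": -0.001, "z": 0.161, "spin": 0, "fingers": -1}]' --newtons 35

```text
time_s: 9.98
tcp_pos: [0.5636, -0.1305, 0.0874]
eef_rot: [180.0, 0.0, 159.8]
contact_force: [-0.5, -0.1, -0.6]
gripper_width: 0.0529
gripper_force: 0.0
```

Emit:
drive_tool --rows '[{"x": 0, "y": 0, "z": -0.02, "spin": 0, "fingers": -1}, {"x": 0, "y": 0, "z": -0.05, "spin": 0, "fingers": -1}, {"x": 0, "y": 0, "z": -0.09, "spin": 0, "fingers": -1}, {"x": 0, "y": 0, "z": -0.13, "spin": 0, "fingers": -1}, {"x": 0, "y": 0, "z": -0.16, "spin": 0, "fingers": -1}, {"x": 0, "y": 0, "z": -0.16, "spin": 0, "fingers": -1}]'

```text
time_s: 10.72
tcp_pos: [0.5644, -0.1304, 0.2491]
eef_rot: [179.9, 0.2, 159.8]
contact_force: [-0.5, -0.4, -3.9]
gripper_width: 0.0501
gripper_force: 35.0
```

```bash
python3 go.py .484 -.3638 .25 -181.8
```

```text
t 10.725 shift [-0.0054 -0.2468 -0.0009] spin -0.3219 rot [179.9    0.21 159.76] j6 -116.6
```

Emit:
drive_tool --rows '[{"x": 0, "y": -0.03, "z": 0, "spin": -0.04, "fingers": -1}, {"x": -0.001, "y": -0.07, "z": 0, "spin": -0.1, "fingers": -1}, {"x": -0.002, "y": -0.11, "z": 0, "spin": -0.16, "fingers": -1}, {"x": -0.003, "y": -0.15, "z": 0, "spin": -0.22, "fingers": -1}, {"x": -0.004, "y": -0.19, "z": 0, "spin": -0.28, "fingers": -1}, {"x": -0.005, "y": -0.225, "z": 0, "spin": -0.322, "fingers": -1}, {"x": -0.0054, "y": -0.247, "z": 0, "spin": -0.322, "fingers": -1}, {"x": -0.0054, "y": -0.247, "z": 0, "spin": -0.322, "fingers": -1}, {"x": -0.0054, "y": -0.247, "z": 0, "spin": -0.322, "fingers": -1}]'

```text
time_s: 11.85
tcp_pos: [0.4827, -0.3635, 0.2456]
eef_rot: [179.9, -0.1, 178.2]
contact_force: [-0.9, 0.3, -3.5]
gripper_width: 0.05
gripper_force: 35.0
```

```bash
python3 go.py .484 -.3638 .048 -181.8
python3 - <<'E'
from h import *
shot('scene','s1');i=cv2.imread('pics/s1.png');cv2.imwrite('pics/s1c.png',cv2.resize(i[60:360,40:400],None,fx=2,fy=2))
E
```

```text
t 11.85 shift [-0.0013 -0.0003  0.1976] spin -0.0004 rot [ 1.7993e+02 -1.1000e-01  1.7818e+02] j6 -73.3
```

View pics/s1c.png

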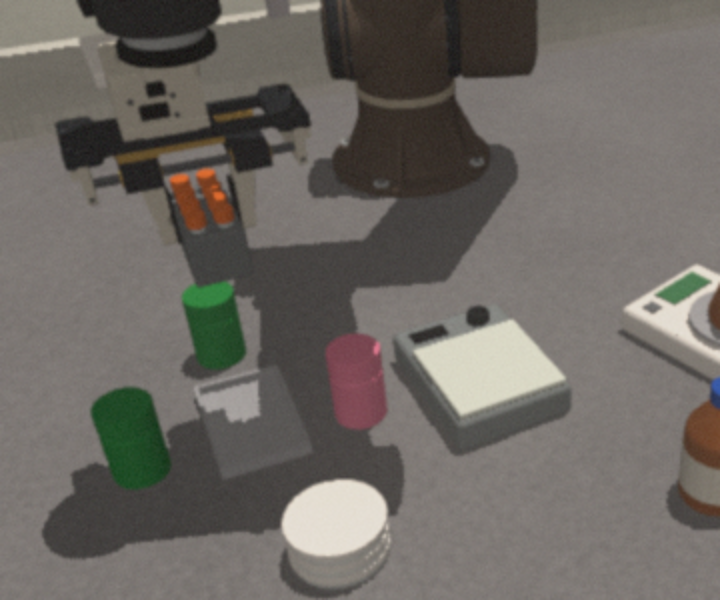

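The rack hangs level in the gripper, above the tray. I'll descend with force watch.

Emit:
drive_tool --rows '[{"x": -0.0015, "y": 0, "z": 0.04, "spin": 0, "fingers": -1}, {"x": -0.0015, "y": 0, "z": 0.08, "spin": 0, "fingers": -1}, {"x": -0.0015, "y": 0, "z": 0.12, "spin": 0, "fingers": -1}, {"x": -0.0015, "y": 0, "z": 0.15, "spin": 0, "fingers": -1}, {"x": -0.0015, "y": 0, "z": 0.17, "spin": 0, "fingers": -1}, {"x": -0.0015, "y": 0, "z": 0.18, "spin": 0, "fingers": -1}, {"x": -0.0015, "y": 0, "z": 0.186, "spin": 0, "fingers": -1}, {"x": -0.0015, "y": 0, "z": 0.19, "spin": 0, "fingers": -1}, {"x": -0.0015, "y": 0, "z": 0.19, "spin": 0, "fingers": -1}]'

```text
time_s: 13.02
tcp_pos: [0.4848, -0.3641, 0.0574]
eef_rot: [-180.0, 0.0, 178.2]
contact_force: [-0.5, -0.2, -3.9]
gripper_width: 0.0496
gripper_force: 35.0
```

Emit:
drive_tool --rows '[{"x": 0, "y": 0, "z": 0.003, "spin": 0, "fingers": -1}, {"x": 0, "y": 0, "z": 0.006, "spin": 0, "fingers": -1}, {"x": 0, "y": 0, "z": 0.008, "spin": 0, "fingers": -1}, {"x": 0, "y": 0, "z": 0.008, "spin": 0, "fingers": -1}, {"x": 0, "y": 0, "z": 0.008, "spin": 0, "fingers": -1}]'

```text
time_s: 13.65
tcp_pos: [0.4847, -0.364, 0.0494]
eef_rot: [-180.0, 0.0, 178.2]
contact_force: [-0.3, 2.1, 2.2]
gripper_width: 0.0498
gripper_force: 35.0
```

Emit:
drive_tool --rows '[{"x": 0, "y": 0, "z": 0, "spin": 0, "fingers": 1}, {"x": 0, "y": 0, "z": 0, "spin": 0, "fingers": 1}, {"x": 0, "y": 0, "z": 0, "spin": 0, "fingers": 1}, {"x": 0, "y": 0, "z": -0.02, "spin": 0, "fingers": 1}, {"x": 0, "y": 0, "z": -0.07, "spin": 0, "fingers": 1}, {"x": 0, "y": 0, "z": -0.13, "spin": 0, "fingers": 1}, {"x": 0, "y": 0, "z": -0.19, "spin": 0, "fingers": 1}, {"x": 0, "y": 0.05, "z": -0.2, "spin": 0, "fingers": 1}, {"x": -0.01, "y": 0.11, "z": -0.2, "spin": 0, "fingers": 1}, {"x": -0.02, "y": 0.17, "z": -0.2, "spin": 0, "fingers": 1}]'

```text
time_s: 14.9
tcp_pos: [0.5099, -0.1933, 0.2495]
eef_rot: [180.0, 0.1, 178.2]
contact_force: [1.7, -0.2, 0.0]
gripper_width: 0.0875
gripper_force: 0.0
```

Emit:
drive_tool --rows '[{"x": -0.01, "y": 0.06, "z": 0, "spin": 0, "fingers": 1}, {"x": -0.03, "y": 0.12, "z": 0, "spin": 0, "fingers": 1}, {"x": -0.05, "y": 0.17, "z": 0, "spin": 0, "fingers": 1}, {"x": -0.07, "y": 0.22, "z": 0, "spin": 0, "fingers": 1}, {"x": -0.09, "y": 0.27, "z": 0, "spin": 0, "fingers": 1}, {"x": -0.1, "y": 0.32, "z": 0, "spin": 0, "fingers": 1}, {"x": -0.1, "y": 0.36, "z": 0, "spin": 0, "fingers": 1}, {"x": -0.1, "y": 0.36, "z": 0, "spin": 0, "fingers": 1}]'

```text
time_s: 15.9
tcp_pos: [0.6211, 0.1646, 0.2484]
eef_rot: [-180.0, -0.0, 178.4]
contact_force: [0.1, -0.4, -1.0]
gripper_width: 0.0877
gripper_force: 0.0
```

```bash
python3 go.py .6115 .1666 .245 -180
python3 - <<'E'
from h import *
shot('top','t1');i=cv2.imread('pics/t1.png');cv2.imwrite('pics/t1c.png',cv2.resize(i[235:345,410:570],None,fx=5,fy=5,interpolation=cv2.INTER_CUBIC))
E
```

```text
t 15.9 shift [0.0097 0.0017 0.0034] spin -0.0283 rot [-1.7999e+02 -3.0000e-02  1.7838e+02] j6 -123.8
```

View pics/t1c.png

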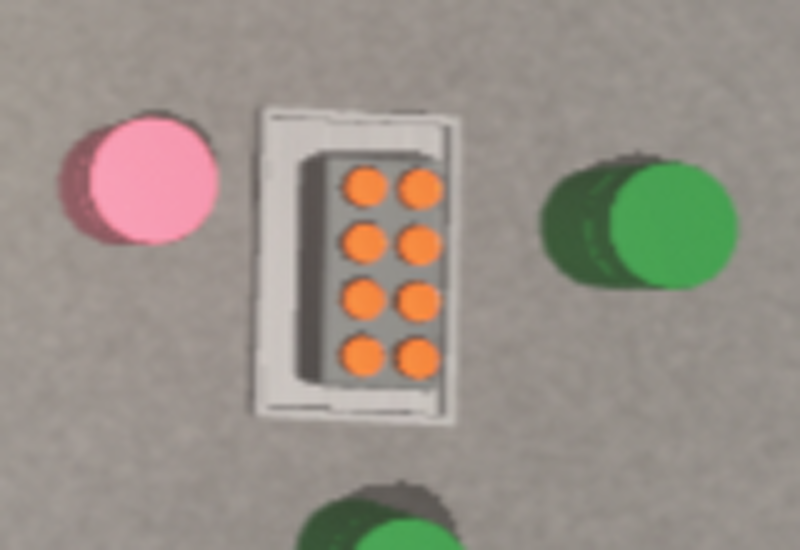

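```bash
python3 - <<'E'
from h import *
c=load('t1')
f=lambda p,z:np.array([w(c,(x+.5)/5-.5+410,(y+.5)/5-.5+235,z)[:2] for x,y in p])
k=f([(366,187),(421,188),(364,243),(420,245),(363,299),(419,301),(363,356),(418,357)],.068);t=f([(263,107),(462,119),(455,424),(254,415)],.014)
d=k[0]+k[1]-k[6]-k[7];e=t[0]-t[3]+t[1]-t[2]
print(k.mean(0),t.mean(0),np.degrees(np.arctan2(d[1],d[0])),np.degrees(np.arctan2(e[1],e[0])))
E
python3 go.py .6115 .1666 .166 -180
```

```text
[ 0.48154828 -0.36229689] [ 0.48405431 -0.36360035] -1.6352950362622276 -2.0466920407814584
t 15.95 shift [0.0095 0.0031 0.0825] spin -0.0291 rot [-1.7998e+02 -4.0000e-02  1.7833e+02] j6 -123.8
```

Rack is flat in the tray, centred within about 3 mm and 0.4°. Now the flask.

Emit:
drive_tool --rows '[{"x": 0.0097, "y": 0.0025, "z": 0, "spin": -0.029, "fingers": 1}, {"x": 0.0097, "y": 0.0025, "z": 0, "spin": -0.029, "fingers": 1}, {"x": 0.0097, "y": 0.0025, "z": 0.03, "spin": -0.029, "fingers": 1}, {"x": 0.0097, "y": 0.0025, "z": 0.06, "spin": -0.029, "fingers": 1}, {"x": 0.0097, "y": 0.0025, "z": 0.082, "spin": -0.029, "fingers": 1}, {"x": 0.0097, "y": 0.0025, "z": 0.082, "spin": -0.029, "fingers": 1}]'

```text
time_s: 16.7
tcp_pos: [0.6105, 0.1635, 0.1657]
eef_rot: [-179.9, -0.2, 179.8]
contact_force: [0.7, 0.1, -0.9]
gripper_width: 0.0876
gripper_force: 0.0
```

Emit:
drive_tool --rows '[{"x": 0, "y": 0, "z": 0, "spin": 0, "fingers": -1}, {"x": 0, "y": 0, "z": 0, "spin": 0, "fingers": -1}, {"x": 0, "y": 0, "z": 0, "spin": 0, "fingers": -1}, {"x": 0, "y": 0, "z": 0, "spin": 0, "fingers": -1}, {"x": 0, "y": 0, "z": 0, "spin": 0, "fingers": -1}, {"x": 0, "y": 0, "z": 0, "spin": 0, "fingers": -1}, {"x": 0, "y": 0, "z": 0, "spin": 0, "fingers": -1}]' --newtons 30

```text
time_s: 17.58
tcp_pos: [0.6115, 0.1647, 0.167]
eef_rot: [-180.0, -0.0, 179.9]
contact_force: [-0.6, -0.9, 0.1]
gripper_width: 0.0375
gripper_force: 30.0
```

Emit:
drive_tool --rows '[{"x": 0, "y": 0, "z": -0.02, "spin": 0, "fingers": -1}, {"x": 0, "y": 0, "z": -0.05, "spin": 0, "fingers": -1}, {"x": 0, "y": 0, "z": -0.08, "spin": 0, "fingers": -1}, {"x": 0.004, "y": -0.02, "z": -0.08, "spin": 0, "fingers": -1}, {"x": 0.011, "y": -0.06, "z": -0.08, "spin": 0, "fingers": -1}, {"x": 0.019, "y": -0.1, "z": -0.08, "spin": 0, "fingers": -1}, {"x": 0.026, "y": -0.14, "z": -0.08, "spin": 0, "fingers": -1}, {"x": 0.034, "y": -0.18, "z": -0.08, "spin": 0, "fingers": -1}, {"x": 0.042, "y": -0.22, "z": -0.08, "spin": 0, "fingers": -1}, {"x": 0.049, "y": -0.26, "z": -0.08, "spin": 0, "fingers": -1}]'

```text
time_s: 18.82
tcp_pos: [0.5603, -0.0968, 0.2456]
eef_rot: [180.0, -0.1, 179.8]
contact_force: [-0.1, -0.4, -1.0]
gripper_width: 0.038
gripper_force: 30.0
```

Emit:
drive_tool --rows '[{"x": 0.004, "y": -0.02, "z": 0, "spin": 0, "fingers": -1}, {"x": 0.006, "y": -0.034, "z": 0, "spin": 0, "fingers": -1}, {"x": 0.006, "y": -0.034, "z": 0, "spin": 0, "fingers": -1}, {"x": 0.006, "y": -0.034, "z": 0, "spin": 0, "fingers": -1}]'

```text
time_s: 19.32
tcp_pos: [0.556, -0.1286, 0.2468]
eef_rot: [180.0, -0.0, 179.9]
contact_force: [-0.5, 0.3, -1.6]
gripper_width: 0.0373
gripper_force: 30.0
```

```bash
python3 go.py .556 -.129 .170 -180
```

```text
t 19.325 shift [-0.     -0.0004  0.0768] spin -0.0018 rot [ 1.7999e+02 -1.0000e-02  1.7990e+02] j6 -96.7
```

Emit:
drive_tool --rows '[{"x": 0, "y": 0, "z": 0.02, "spin": 0, "fingers": -1}, {"x": 0, "y": 0, "z": 0.045, "spin": 0, "fingers": -1}, {"x": 0, "y": 0, "z": 0.062, "spin": 0, "fingers": -1}, {"x": 0, "y": 0, "z": 0.07, "spin": 0, "fingers": -1}, {"x": 0, "y": 0, "z": 0.074, "spin": 0, "fingers": -1}, {"x": 0, "y": 0, "z": 0.077, "spin": 0, "fingers": -1}, {"x": 0, "y": 0, "z": 0.077, "spin": 0, "fingers": -1}, {"x": 0, "y": 0, "z": 0.077, "spin": 0, "fingers": -1}]'

```text
time_s: 20.32
tcp_pos: [0.5561, -0.1292, 0.1705]
eef_rot: [180.0, 0.0, 179.9]
contact_force: [-0.3, 0.2, -2.8]
gripper_width: 0.0377
gripper_force: 30.0
```

Emit:
drive_tool --rows '[{"x": 0, "y": 0, "z": 0.0015, "spin": 0, "fingers": -1}, {"x": 0, "y": 0, "z": 0.0015, "spin": 0, "fingers": -1}, {"x": 0, "y": 0, "z": 0.0015, "spin": 0, "fingers": -1}]'

```text
time_s: 20.7
tcp_pos: [0.5567, -0.1294, 0.1699]
eef_rot: [-180.0, 0.1, 179.9]
contact_force: [-0.2, -0.5, 5.1]
gripper_width: 0.0375
gripper_force: 30.0
```

Emit:
drive_tool --rows '[{"x": 0, "y": 0, "z": 0, "spin": 0, "fingers": 1}, {"x": 0, "y": 0, "z": 0, "spin": 0, "fingers": 1}, {"x": 0, "y": 0, "z": 0, "spin": 0, "fingers": 1}, {"x": 0, "y": 0, "z": 0, "spin": 0, "fingers": 1}, {"x": 0, "y": 0, "z": -0.03, "spin": 0, "fingers": 1}, {"x": 0, "y": 0, "z": -0.08, "spin": 0, "fingers": 1}, {"x": 0, "y": 0, "z": -0.08, "spin": 0, "fingers": 1}, {"x": 0, "y": 0.05, "z": -0.08, "spin": 0, "fingers": 1}, {"x": 0.01, "y": 0.11, "z": -0.08, "spin": 0, "fingers": 1}, {"x": 0.02, "y": 0.17, "z": -0.08, "spin": 0, "fingers": 1}]'

```text
time_s: 21.95
tcp_pos: [0.5356, 0.0423, 0.248]
eef_rot: [-180.0, -0.0, 179.8]
contact_force: [0.6, 0.7, 0.9]
gripper_width: 0.0875
gripper_force: 0.0
```

Emit:
drive_tool --rows '[{"x": 0.01, "y": 0.05, "z": 0, "spin": 0, "fingers": 1}, {"x": 0.02, "y": 0.11, "z": 0, "spin": 0, "fingers": 1}, {"x": 0.03, "y": 0.17, "z": 0, "spin": 0, "fingers": 1}, {"x": 0.04, "y": 0.23, "z": 0, "spin": 0, "fingers": 1}, {"x": 0.05, "y": 0.29, "z": 0, "spin": 0, "fingers": 1}, {"x": 0.052, "y": 0.342, "z": 0, "spin": 0, "fingers": 1}, {"x": 0.052, "y": 0.342, "z": 0, "spin": 0, "fingers": 1}, {"x": 0.052, "y": 0.342, "z": 0, "spin": 0, "fingers": 1}]'

```text
time_s: 22.95
tcp_pos: [0.4846, 0.3829, 0.2477]
eef_rot: [-179.9, -0.1, 179.9]
contact_force: [0.4, -0.6, 0.4]
gripper_width: 0.0876
gripper_force: 0.0
```

```bash
python3 go.py .485 .3827 .068 -180
python3 - <<'E'
from h import *
shot('top','t2');i=cv2.imread('pics/t2.png');cv2.imwrite('pics/t2c.png',cv2.resize(i[190:310,190:420],None,fx=3.4,fy=3.4,interpolation=cv2.INTER_CUBIC))
E
```

```text
t 22.95 shift [-0.0004 -0.0002  0.1797] spin -0.0016 rot [-1.7993e+02 -6.0000e-02  1.7991e+02] j6 -146.5
```

View pics/t2c.png

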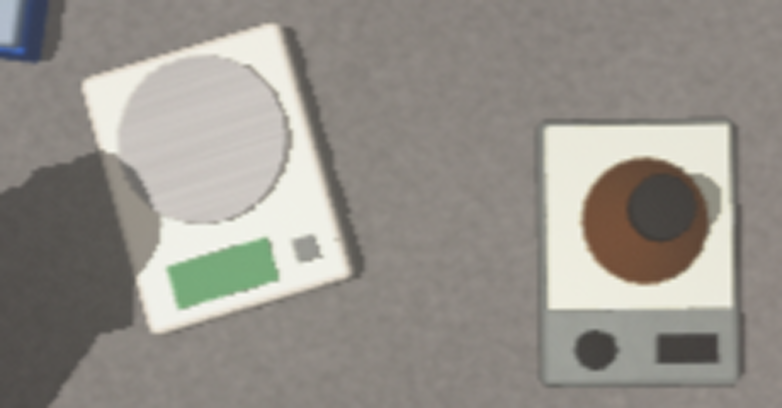

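Run:
```python
from h import *
c=load('t2')
f=lambda x,y,z:w(c,(x+.5)/3.4-.5+190,(y+.5)/3.4-.5+190,z)[:2]
print('plate',f(637.5,216,.045),'cap',f(663,208,.183),'foot',f(645.5,221,.055),'pan',f(204.5,139,.042))
```

```text
plate [ 0.55602406 -0.12840194] cap [ 0.55158086 -0.13219928] foot [ 0.5522213  -0.13277529] pan [0.60279353 0.15507263]
```

Emit:
drive_tool --rows '[{"x": 0, "y": 0, "z": 0.04, "spin": 0, "fingers": 1}, {"x": 0, "y": 0, "z": 0.08, "spin": 0, "fingers": 1}, {"x": 0, "y": 0, "z": 0.12, "spin": 0, "fingers": 1}, {"x": 0, "y": 0, "z": 0.155, "spin": 0, "fingers": 1}, {"x": 0, "y": 0, "z": 0.179, "spin": 0, "fingers": 1}, {"x": 0, "y": 0, "z": 0.179, "spin": 0, "fingers": -1}, {"x": 0, "y": 0, "z": 0.179, "spin": 0, "fingers": -1}, {"x": 0, "y": 0, "z": 0.179, "spin": 0, "fingers": -1}, {"x": 0, "y": 0, "z": 0.179, "spin": 0, "fingers": -1}, {"x": 0, "y": 0, "z": 0.179, "spin": 0, "fingers": -1}]' --newtons 25

```text
time_s: 24.25
tcp_pos: [0.4854, 0.3834, 0.0707]
eef_rot: [179.9, 0.1, 179.9]
contact_force: [-0.5, -1.4, 6.7]
gripper_width: 0.0535
gripper_force: 25.0
```

Emit:
drive_tool --rows '[{"x": 0, "y": 0, "z": -0.02, "spin": 0, "fingers": -1}, {"x": 0, "y": 0, "z": -0.06, "spin": 0, "fingers": -1}, {"x": 0, "y": 0, "z": -0.1, "spin": 0, "fingers": -1}, {"x": -0.015, "y": -0.03, "z": -0.12, "spin": 0, "fingers": -1}, {"x": -0.036, "y": -0.07, "z": -0.12, "spin": 0, "fingers": -1}, {"x": -0.057, "y": -0.11, "z": -0.12, "spin": 0, "fingers": -1}, {"x": -0.078, "y": -0.15, "z": -0.12, "spin": 0, "fingers": -1}, {"x": -0.099, "y": -0.19, "z": -0.12, "spin": 0, "fingers": -1}, {"x": -0.118, "y": -0.228, "z": -0.12, "spin": 0, "fingers": -1}, {"x": -0.118, "y": -0.228, "z": -0.12, "spin": 0, "fingers": -1}]'

```text
time_s: 25.5
tcp_pos: [0.603, 0.1523, 0.189]
eef_rot: [-180.0, -0.1, 179.7]
contact_force: [-0.5, -0.3, -0.8]
gripper_width: 0.0536
gripper_force: 25.0
```

```bash
python3 go.py .6028 .155 .108 -180
```

```text
t 25.5 shift [0.0002 0.0027 0.081 ] spin -0.0056 rot [-1.7998e+02 -5.0000e-02  1.7968e+02] j6 -122.4
```

Emit:
drive_tool --rows '[{"x": 0, "y": 0.002, "z": 0.03, "spin": 0, "fingers": -1}, {"x": 0, "y": 0.002, "z": 0.055, "spin": 0, "fingers": -1}, {"x": 0, "y": 0.002, "z": 0.07, "spin": 0, "fingers": -1}, {"x": 0, "y": 0.002, "z": 0.075, "spin": 0, "fingers": -1}, {"x": 0, "y": 0.002, "z": 0.078, "spin": 0, "fingers": -1}, {"x": 0, "y": 0.002, "z": 0.078, "spin": 0, "fingers": -1}]'

```text
time_s: 26.25
tcp_pos: [0.6028, 0.157, 0.1121]
eef_rot: [180.0, 0.0, 179.9]
contact_force: [-0.2, -0.5, -0.9]
gripper_width: 0.0536
gripper_force: 25.0
```

```bash
python3 go.py .6028 .155 .108 -180
```

```text
t 26.25 shift [-0.     -0.002   0.0041] spin -0.002 rot [1.7998e+02 4.0000e-02 1.7988e+02] j6 -122.7
```

Emit:
drive_tool --rows '[{"x": 0, "y": -0.002, "z": 0.001, "spin": 0, "fingers": -1}, {"x": 0, "y": -0.002, "z": 0.0025, "spin": 0, "fingers": -1}, {"x": 0, "y": -0.002, "z": 0.0025, "spin": 0, "fingers": -1}, {"x": 0, "y": -0.002, "z": 0.0025, "spin": 0, "fingers": -1}]'

```text
time_s: 26.75
tcp_pos: [0.6028, 0.1547, 0.1097]
eef_rot: [180.0, 0.0, 179.9]
contact_force: [-0.7, -1.4, 3.7]
gripper_width: 0.0538
gripper_force: 25.0
```

Emit:
drive_tool --rows '[{"x": 0, "y": 0, "z": 0, "spin": 0, "fingers": 1}, {"x": 0, "y": 0, "z": 0, "spin": 0, "fingers": 1}, {"x": 0, "y": 0, "z": 0, "spin": 0, "fingers": 1}, {"x": 0, "y": 0, "z": 0, "spin": 0, "fingers": 1}, {"x": 0, "y": 0, "z": -0.04, "spin": 0, "fingers": 1}, {"x": 0, "y": 0, "z": -0.09, "spin": 0, "fingers": 1}, {"x": 0, "y": 0, "z": -0.14, "spin": 0, "fingers": 1}, {"x": 0.03, "y": 0.05, "z": -0.14, "spin": 0, "fingers": 1}, {"x": 0.06, "y": 0.11, "z": -0.14, "spin": 0, "fingers": 1}, {"x": 0.09, "y": 0.17, "z": -0.14, "spin": 0, "fingers": 1}]'

```text
time_s: 28.0
tcp_pos: [0.516, 0.3181, 0.2495]
eef_rot: [180.0, 0.0, 179.8]
contact_force: [1.7, 0.9, 0.4]
gripper_width: 0.0874
gripper_force: 0.0
```

Run:
```python
from h import *
shot('top','t3');shot('scene','s3');i=cv2.imread('pics/t3.png');j=cv2.imread('pics/s3.png')
a=cv2.resize(i[190:310,200:420],None,fx=3.6,fy=3.6,interpolation=cv2.INTER_CUBIC)[:,:792]
cv2.imwrite('pics/t3c.png',a);cv2.imwrite('pics/s3c.png',cv2.resize(j[150:330,220:460],None,fx=3.3,fy=3.3,interpolation=cv2.INTER_CUBIC))
```

```text
(no output)
```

View pics/t3c.png

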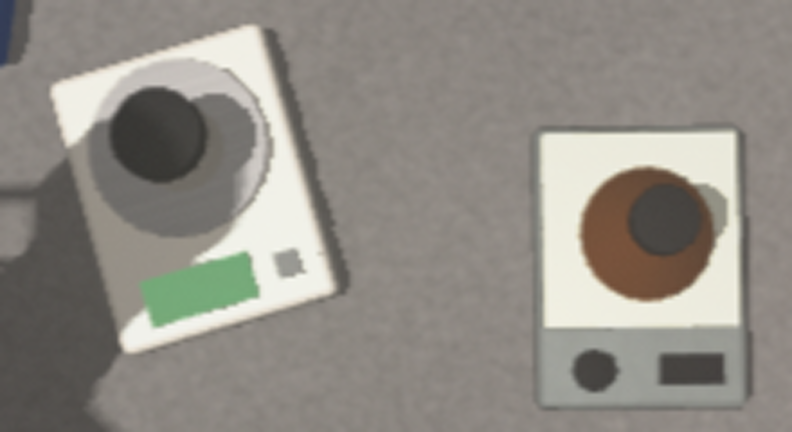

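View pics/s3c.png

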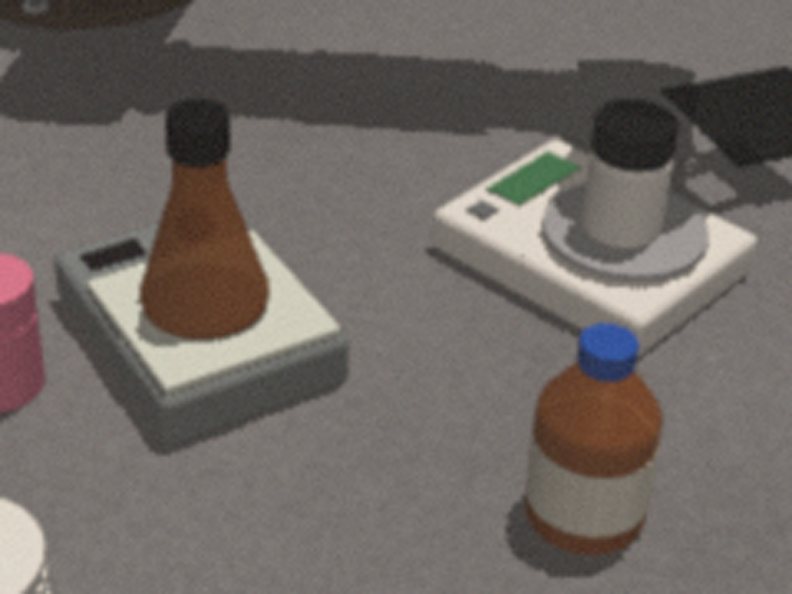

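Run:
```python
from h import *
c=load('t3');s=load('s3')
f=lambda x,y,z:w(c,(x+.5)/3.6-.5+200,(y+.5)/3.6-.5+190,z)[:2]
print('jar',f(158.5,135,.126),'cap',f(666,219.5,.183),'foot',f(648,234,.055))
g=lambda x,y,z:w(s,(x+.5)/3.3-.5+220,(y+.5)/3.3-.5+150,z)[:2]
print('scene cap top',g(198,115,.183),'lid top',g(635,119,.126))
p=[g(*q,.045) for q in [(90,285),(342,328),(168,390)]];print('plate',p,(p[0]+p[1])/2)
```

```text
jar [0.60048758 0.15256213] cap [ 0.55198974 -0.13218111] foot [ 0.55224347 -0.13307695]
scene cap top [ 0.55337999 -0.13161955] lid top [0.59993122 0.15514232]
plate [array([ 0.50322855, -0.18962613]), array([ 0.61516523, -0.0673124 ]), array([ 0.61956937, -0.18632379])] [ 0.55919689 -0.12846927]
```

Rack and jar sit within about 3 mm of centre. The flask is about 5 mm off in both cameras, so I'll re-grip and nudge it.

Emit:
drive_tool --rows '[{"x": 0, "y": -0.06, "z": 0, "spin": 0, "fingers": 1}, {"x": 0, "y": -0.12, "z": 0, "spin": 0, "fingers": 1}, {"x": -0.01, "y": -0.18, "z": 0, "spin": 0, "fingers": 1}, {"x": -0.02, "y": -0.24, "z": 0, "spin": 0, "fingers": 1}, {"x": -0.03, "y": -0.3, "z": 0, "spin": 0, "fingers": 1}, {"x": -0.037, "y": -0.36, "z": 0, "spin": 0, "fingers": 1}, {"x": -0.037, "y": -0.42, "z": 0, "spin": 0, "fingers": 1}, {"x": -0.037, "y": -0.449, "z": 0, "spin": 0, "fingers": 1}, {"x": -0.037, "y": -0.449, "z": 0, "spin": 0, "fingers": 1}, {"x": -0.037, "y": -0.449, "z": 0, "spin": 0, "fingers": 1}]'

```text
time_s: 29.35
tcp_pos: [0.5528, -0.1323, 0.2489]
eef_rot: [180.0, -0.0, 179.8]
contact_force: [-0.9, -0.6, -0.1]
gripper_width: 0.088
gripper_force: 0.0
```

```bash
python3 go.py .5525 -.131 .170 -180
```

```text
t 29.35 shift [0.0003 0.0013 0.0789] spin -0.0028 rot [ 1.7999e+02 -1.0000e-02  1.7984e+02] j6 -96.4
```

Emit:
drive_tool --rows '[{"x": 0, "y": 0, "z": 0.03, "spin": 0, "fingers": 1}, {"x": 0, "y": 0, "z": 0.06, "spin": 0, "fingers": 1}, {"x": 0, "y": 0, "z": 0.079, "spin": 0, "fingers": 1}, {"x": 0, "y": 0, "z": 0.079, "spin": 0, "fingers": 1}, {"x": 0, "y": 0, "z": 0.079, "spin": 0, "fingers": -1}, {"x": 0, "y": 0, "z": 0.079, "spin": 0, "fingers": -1}, {"x": 0, "y": 0, "z": 0.079, "spin": 0, "fingers": -1}, {"x": 0, "y": 0, "z": 0.079, "spin": 0, "fingers": -1}, {"x": 0, "y": 0, "z": 0.079, "spin": 0, "fingers": -1}, {"x": 0, "y": 0, "z": 0.079, "spin": 0, "fingers": -1}]' --newtons 30

```text
time_s: 30.6
tcp_pos: [0.553, -0.1325, 0.1701]
eef_rot: [-180.0, 0.0, 179.9]
contact_force: [1.0, -0.6, 0.7]
gripper_width: 0.0375
gripper_force: 30.0
```

Emit:
drive_tool --rows '[{"x": 0, "y": 0, "z": 0, "spin": 0, "fingers": -1}, {"x": 0, "y": 0, "z": -0.006, "spin": 0, "fingers": -1}, {"x": 0, "y": 0, "z": -0.006, "spin": 0, "fingers": -1}, {"x": -0.0035, "y": 0.0035, "z": -0.006, "spin": 0, "fingers": -1}, {"x": -0.0035, "y": 0.0035, "z": -0.006, "spin": 0, "fingers": -1}, {"x": -0.0035, "y": 0.0035, "z": -0.003, "spin": 0, "fingers": -1}, {"x": -0.0035, "y": 0.0035, "z": 0, "spin": 0, "fingers": -1}, {"x": -0.0035, "y": 0.0035, "z": 0, "spin": 0, "fingers": -1}, {"x": -0.0035, "y": 0.0035, "z": 0, "spin": 0, "fingers": -1}]'

```text
time_s: 31.72
tcp_pos: [0.5566, -0.129, 0.1702]
eef_rot: [-180.0, 0.0, 179.9]
contact_force: [0.2, -0.6, -1.6]
gripper_width: 0.0373
gripper_force: 30.0
```

Emit:
drive_tool --rows '[{"x": 0, "y": 0, "z": 0.0008, "spin": 0, "fingers": -1}, {"x": 0, "y": 0, "z": 0.0008, "spin": 0, "fingers": -1}, {"x": 0, "y": 0, "z": 0.0008, "spin": 0, "fingers": 1}, {"x": 0, "y": 0, "z": 0.0008, "spin": 0, "fingers": 1}, {"x": 0, "y": 0, "z": 0.0008, "spin": 0, "fingers": 1}, {"x": 0, "y": 0, "z": 0.0008, "spin": 0, "fingers": 1}, {"x": 0, "y": 0, "z": -0.02, "spin": 0, "fingers": 1}, {"x": 0, "y": 0, "z": -0.08, "spin": 0, "fingers": 1}, {"x": 0, "y": 0, "z": -0.12, "spin": 0, "fingers": 1}, {"x": 0, "y": -0.06, "z": -0.12, "spin": 0, "fingers": 1}]'

```text
time_s: 32.98
tcp_pos: [0.5587, -0.1872, 0.2946]
eef_rot: [-180.0, 0.5, -179.8]
contact_force: [1.9, 0.3, -0.0]
gripper_width: 0.0875
gripper_force: 0.0
```

Emit:
drive_tool --rows '[{"x": 0, "y": -0.06, "z": 0, "spin": 0, "fingers": 1}, {"x": 0, "y": -0.12, "z": 0, "spin": 0, "fingers": 1}, {"x": 0, "y": -0.18, "z": 0, "spin": 0, "fingers": 1}, {"x": 0, "y": -0.24, "z": 0, "spin": 0, "fingers": 1}, {"x": 0, "y": -0.3, "z": 0, "spin": 0, "fingers": 1}, {"x": 0, "y": -0.34, "z": 0, "spin": 0, "fingers": 1}, {"x": 0, "y": -0.34, "z": 0, "spin": 0, "fingers": 1}]'

```text
time_s: 33.85
tcp_pos: [0.5544, -0.5317, 0.2877]
eef_rot: [179.9, -0.1, 179.7]
contact_force: [0.3, -0.6, -0.8]
gripper_width: 0.0877
gripper_force: 0.0
```

```bash
python3 -c "
from h import *
shot('top','t4')"
```

```text
(no output)
```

View pics/t4.png

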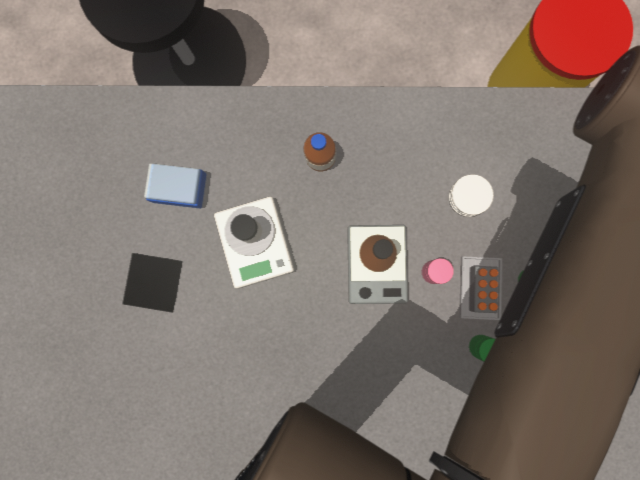

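The top view shows the flask (378,253) standing on the stirrer plate, the jar (244,228) on the balance pan and the rack (488,289) in the tray. The reagent bottle, tip box and dishes are where they started.

```bash
python3 -c "
from h import *
print(r.close_job())"
```

```text
the job is handed in; nothing more can be done
None
```

I handed the job in at about 34 s: the flask is on the stirrer's plate, the jar on the balance's pan (about 3 mm off centre) and the rack flat and lengthways in the tray (about 3 mm off); after a small nudge I checked the flask only by eye, and the reagent bottle, tip box and dishes look unmoved.

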